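# Fit the loose crank to the yoke vice and nip the shaft

### The job

Take the loose crank out of its wooden block, set its hex end down the boss on top of the green yoke vice and feel for the hidden hex until the crank drops fully home, without forcing it. Then wind it clockwise (seen from above) until the top jaw grips the shaft firmly, without overtightening, and leave the crank standing in the vice. Leave the shaft in its V and do not disturb the tin, the bronze bush or the dark block beside the vice.

Things in the scene. Friction and masses are not known exactly. Their poses are not given: they have to be found in the camera images.
- crank: Loose dark steel crank, 0.34 to 0.53 kg, standing upright. Origin: centre of the hex stem's lower end; z up along the hex, x along the arm to the handle. Hex stem 24 mm across flats (corners at +x and every 60 deg), z 0 to 34 mm; arm 16 mm wide, z 41 to 52, out to x = 75. It starts with the hex in the wooden block's hole, collar on the block; lift it 40 mm to come clear.
- crank_collar (a point): Centre of the underside of the crank's round collar (46 mm in diameter, 6 mm thick), 34 mm above the crank's origin. When the crank is fully home the collar lies flush on the boss's top face.
- crank_hub (a point): In the crank's hub block, on the crank's axis, 64 mm above its origin: the hub is 34 mm long in the crank's x, 24 mm wide in y, z 40 to 80 mm; its flats face +y and -y. The place to hold the crank while fitting it.
- crank_handle (a point): Middle of the black grip at the arm's end, on its axis: 75 mm along the crank's x and 98 mm above the crank's origin. The grip is upright, 23 mm in diameter, 60 mm long, and spins freely on its pin.
- yoke_vice: Green cast yoke vice fixed to the bench, base 115 x 165 x 16 mm, 150 mm high. Origin: centre of its underside; the shaft lies along its x, the uprights stand at y = +-47 mm. On top is a round boss 50 mm in diameter with a bore 30.6 mm wide, its mouth chamfered 3.5 mm.
- boss_mouth (a point): Centre of the boss's top face, 150 mm above the bench, on the axis of bore and screw, about which the crank turns.
- socket_rim (a point): On the same axis, 16 mm down the bore: mouth of the screw's hex socket, 25.5 mm across flats, 21 mm deep. Black in a black bore: its angle is unknown and does not show. The crank's hex enters only near (6 deg) one of six angles; else it rests on this rim, 18 mm too high. Turned under a light press (about 5 N) it falls in. If it catches part-way, ease it up and turn on.
- yoke_jaw: Upper jaw, dark block with an inverted V; origin on the screw's axis. Winding clockwise from above lowers it 10 mm a turn. It touches the shaft when its origin is at z = 0, and starts 6 to 12 mm above that. Friction keeps the screw from running back. Free winding takes about 5.5 N at the handle (2 to 4 N may remain at rest); on the shaft it climbs: 8 to 10 N is firm, 13 N too tight.
- shaft: Bright turned shaft, 36 mm in diameter over its middle 96 mm, 150 mm long with 25 mm journals, 0.9 kg, lying loose in the V of the vice. Origin: its middle; x along its axis.
- crank_block: Wooden block 85 x 85 x 46 mm fixed to the bench; the crank stands in a 32 mm hole, 40 mm deep, in the middle of its top. Origin: centre of its underside. A tool chest 0.43 m tall stands behind it, its front at about x = 0.55 m from y = -0.03 to 0.43: keep hand and crank clear of it on the way.
- tin_flux: Round ochre tin with a pale lid, 61 mm in diameter, 50 mm high, a bystander beside the vice. Origin: centre of its underside.
- bush_bronze: Bronze flanged bush, 45 mm in diameter, 30 mm high, a bystander in front of the vice. Origin: centre of its underside.
- scrap_block: Dark steel block 75 x 60 x 24 mm, a bystander behind the vice. Origin: centre of its underside.
Not all that is in view belongs to the job. Of the things that look like the crank, the larger one is meant.

How it is judged (in metres and radians):
On the way:
1. the crank is fully home in the boss, before the jaw bears on the shaft (distance between crank_collar and boss_mouth below 0.004 m and angle between crank's own z axis and vertical below 0.12 rad and contact force between yoke_jaw and shaft below 5 N), for 0.2 s.
At the end, for the whole second after the job is handed in: The jaw presses on the shaft with more than 100 N, the crank stands at rest fully home in the boss (collar within 4 mm of the boss's top face, upright within 0.12 rad), and the shaft lies within 8 mm of where it lay (contact force between yoke_jaw and shaft above 100 N and distance between crank_collar and boss_mouth below 0.004 m and angle between crank's own z axis and vertical below 0.12 rad and linear speed of crank below 0.02 m/s and distance of shaft from where it was at the start of the episode below 0.008 m); the robot touches nothing.
It fails at once if the crank is forced: pressed on the vice with over 40 N while its hex is not yet in the socket (collar 16 mm or more above the boss) (contact force between crank and yoke_vice above 40 N and distance between crank_collar and boss_mouth above 0.016 m).
It fails at once if the shaft is bruised by overtightening (jaw over 400 N) (contact force between yoke_jaw and shaft above 400 N).
It fails at once if the tin, bush or block is moved more than 15 mm (distance of any of tin_flux, bush_bronze, scrap_block from where it was at the start of the episode above 0.015 m).
It also fails if it takes over 72 s, if anything falls off the work surface, if the arm or the gripper's body presses on something with over 40 N, if the wrist force passes 120 N, or if a joint passes its speed limit or range.

### The arm

A 6-joint arm with a two-finger parallel gripper is mounted at the origin on a cart in front of the work surface, level with it; the furniture and walls round the work are solid. World frame = base frame: x ahead of the robot, y to its left, z up, the work surface at z = 0. Lengths are in mm, angles in rad, forces in N, time in s.
With the tool pointing down it reaches from about 275 to 750 mm from the base axis. Payload 10.2 kg.
Tool frame: the origin (TCP) lies on the front face of the gripper's body, between the roots of the fingers; the fingertips stand 73 mm ahead of it and the grasp point (between the pads) lies 54 mm ahead of it; z points along the fingers, y is the line along which they close (so a half turn about z gives the same grasp; the last joint's range is limited). The gripper opens to 85 mm and grips with 20 to 120 N. Pads are 22 mm wide; open, the fingers measure 114 mm over their backs; the gripper's body (76 mm by 85 mm) begins 54 mm behind the grasp point. The pads swing forward as they close: fully open they stand 13 mm farther back than shut.
Start: joints at [-1.534, 0.313, 1.498, -0, 1.331, -0.223], TCP at [134.852, -507.392, 303.894] pointing down, gripper open.
Joint ranges: [-2.94, 2.94], [-0.97, 2.17], [0.19, 2.56], [-1.23, 4.37], [0.02, 3.11], [-2.88, 2.88]. Speed limits (rad/s): [2.39, 2.39, 3.01, 3.14, 3.14, 3.14].

### API

Orientations are given as a unit quaternion [w, x, y, z].
In Python, from rig import * gives the robot as it stands.
- The arm moves only by the tool step_arm, never from a script. Its argument "plan" is a list of rows, each an object with "offset": the shift along the tool's x, y, z in cm, a list of three; "rot": the turn, a rotation vector about the tool's x, y, z in degrees, a list of three; "gripper": the finger opening in cm, from 0 to 8.54. In form: [{"offset": [x, y, z], "rot": [wx, wy, wz], "gripper": gripper}, ...]. A call has 1 to 12 rows; each row is the pose to reach, as a shift and turn from the pose commanded when the call began, along the tool's axes at that moment; what a row does not reach only later rows make up. A row lasts 1/10 s, in which the tool goes at most 50 mm and 8.59 degrees, less where a joint would pass 70% of its speed; a pose out of reach is approached as far as the arm can. A call with a gripper value outside its range is refused whole. The fingers move at their own pace and stop on an object; "squeeze" is the grip in N (left out, the last holds). Time passes only in rows, so rows that repeat a pose let the fingers close. It gives the time, the measured TCP pose, the force, the opening and the grip force at its end, in the units of the state.
- sense(): the state, without advancing time (a new reading comes with each control period).
- capture(name): name is "scene" or "top"; returns a dict with "color" (400x640x3 uint8, red, green, blue), "depth" (400x640 float32, mm along the optical axis (not along the pixel's ray), 0 where there is no reading), "vertical_fov" (degrees; the focal length in pixels is half the picture's height over the tangent of half this angle, whatever the lens; pixels are square), "cx", "cy" (the principal point, pixels), "rvec" (rotation vector, rad) and "tvec" (3), from world to camera coordinates, as OpenCV has them. Camera axes: x right, y down, z forward; pixel columns grow to the right and rows downward; lengths in mm; the calibration is good to about 2 mm. A picture is of the moment at which its call begins.
- finish_job(): hands the job in; it is judged then, once.
The state is a dict: "time_s": time; "joints": joint angles; "dq": joint speeds; "tau": joint torques, N m; "eef_pos": TCP position; "ee_rot": TCP orientation; "force": force on the tool from outside, world axes, zero at the start; "wrist_torque": the same for the moment, N m; "grip_width": opening from 0.0 (shut) to 1.0 (fully open); "grip_force": force on a finger pad.
Only numpy, scipy, OpenCV 4.12 (cv2) and the standard library are available. Lean on these libraries where they do the work, as an engineer would, in place of code of your own. Each camera call takes 0.05 s, during which the arm holds its last target. There are 200 camera calls.

## Working session

There is one attempt and no reset: what is moved stays moved. The work goes in short steps, Python scripts to look and compute and a tool call to move; the robot and the scene stay as the last step left them, time stands still between calls to the robot, and variables do not carry over. Pictures are saved under pics/ and viewed, at most 10 in all, crops included, and the job is handed in when it is done.

Besides the shell and the picture viewer there is one more tool, called after "Emit:" in YAML: its name, and indented under it one key for each argument. step_arm: Moves the arm, as the interface text tells. Its arguments: {"type":"object","properties":{"plan":{"type":"array"},"squeeze":{"type":"number"}},"required":["plan"]}

```bash
ls; mkdir -p pics
cat > h.py <<'E'
from rig import *
import numpy as np, cv2
def K(c):
    f=c["color"].shape[0]/2/np.tan(np.radians(c["vertical_fov"])/2); return f,c["cx"],c["cy"]
def world(c,u,v,d=None,z=None):
    f,cx,cy=K(c); R=cv2.Rodrigues(np.array(c["rvec"],float))[0]; t=np.array(c["tvec"],float).ravel()
    r=np.array([(u-cx)/f,(v-cy)/f,1.]); o=-R.T@t; w=R.T@r
    s=(z-o[2])/w[2] if z is not None else (d if d else c["depth"][int(v),int(u)])
    return o+s*w
def cloud(c):
    f,cx,cy=K(c); R=cv2.Rodrigues(np.array(c["rvec"],float))[0]; t=np.array(c["tvec"],float).ravel()
    v,u=np.mgrid[:400,:640]; d=c["depth"]; P=np.stack([(u-cx)/f*d,(v-cy)/f*d,d],-1)
    W=(P-t)@R; W[d==0]=np.nan; return W
E
python3 - <<'E'
from h import *
import pickle
for n in("scene","top"):
    c=capture(n); pickle.dump(c,open(n+".pkl","wb")); cv2.imwrite(f"pics/{n}.png",c["color"][:,:,::-1])
    print(n,c["rvec"],c["tvec"],c["vertical_fov"],c["cx"],c["cy"])
print(sense())
E
```

```text
pics
scene [ 0.8599609  -2.46657962  1.19839075] [406.66874935 257.34888671 934.91788909] 42.873087673766264 322.1801569792876 192.89474634931133
top [ 2.20015751 -2.13866384  0.11901498] [ -1.9181156  529.45420403 890.14166988] 55.86037662866934 321.5313530016287 201.48145657848661
{'time_s': 0.1, 'joints': array([-1.53439827e+00,  3.13403057e-01,  1.49836508e+00,  4.38644295e-06,
        1.33098652e+00, -2.23408921e-01]), 'dq': array([-0.00128289, -0.0024135 , -0.00022426, -0.0011246 , -0.00038371,
        0.00031811]), 'tau': array([ 3.64840933e-03, -4.12904012e+01, -2.60141355e+01, -1.61195799e-04,
        3.04989604e-03,  1.35343282e-05]), 'eef_pos': array([ 134.84842046, -507.23601862,  303.38614629]), 'ee_rot': array([-5.78264565e-04,  9.91574301e-01,  1.29537904e-01,  5.63685193e-05]), 'force': array([ 0.14555835, -0.01837646,  0.65053756]), 'wrist_torque': array([ 0.05804035,  0.00039368, -0.00452641]), 'grip_force': 0.0, 'grip_width': 1.0030824543243964}
```

View pics/scene.png

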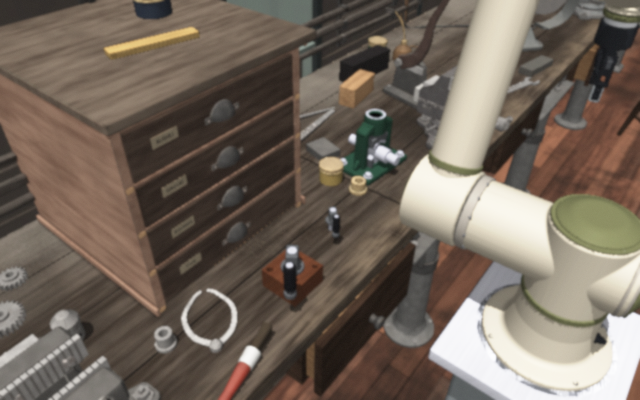

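View pics/top.png

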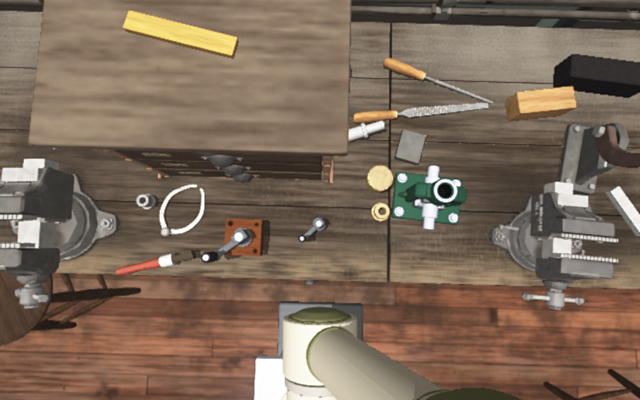

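Two things look like the crank. One stands in the wooden block (top 240,237 with its handle at 209,257; scene 291,255). The other is a smaller one on the bench (top 318,222; scene 334,222). I choose the larger, in the block. Next I check it in a close crop.

Run:
```python
from h import *
import pickle
c=pickle.load(open("top.pkl","rb")); s=pickle.load(open("scene.pkl","rb"))
a=cv2.resize(c["color"][200:280,190:290],None,fx=4,fy=4,interpolation=2)
b=cv2.resize(c["color"][150:240,370:470],None,fx=4,fy=4,interpolation=2)
d=cv2.resize(s["color"][235:315,250:350],None,fx=4,fy=4,interpolation=2)
o=np.zeros((680,800,3),np.uint8);o[:320,:400]=a;o[:360,400:]=b;o[360:680,:400]=d
e=cv2.resize(s["color"][100:180,330:430],None,fx=4,fy=4,interpolation=2);o[360:680,400:]=e
cv2.imwrite("pics/crop.png",cv2.resize(o,(700,595))[:,:,::-1])
W=cloud(c);
for n,(x0,x1,y0,y1),(z0,z1) in [("crank hub",(225,255,225,250),(100,115)),("handle",(195,225,240,272),(120,160)),("block",(215,275,215,260),(40,52)),("boss",(425,465,170,215),(144,156)),("tin",(360,400,160,195),(42,58)),("bush",(365,395,197,225),(22,38)),("scrap",(390,435,125,170),(18,30))]:
    P=W[y0:y1,x0:x1].reshape(-1,3); P=P[(P[:,2]>z0)&(P[:,2]<z1)]
    print(n,len(P),P.mean(0).round(1) if len(P) else 0,(P.min(0).round(),P.max(0).round()) if len(P) else 0)
P=W[225:275,190:260]; print(np.nanmax(P[:,:,2])); print(P[::3,::3,2].round())
```

```text
crank hub 0 0 0
handle 101 [392.7 255.  128.6] (array([382., 245., 120.]), array([403., 267., 134.]))
block 950 [439.8 193.1  45.6] (array([396., 154.,  40.]), array([481., 241.,  52.]))
boss 284 [ 548.  -247.1  148.1] (array([ 523., -272.,  144.]), array([ 573., -223.,  152.]))
tin 494 [ 588.8 -125.1   48.7] (array([ 559., -154.,   42.]), array([619., -96.,  54.]))
bush 125 [ 510.7 -133.3   28.7] (array([ 493., -152.,   22.]), array([ 527., -116.,   33.]))
scrap 715 [ 675.  -203.7   22.8] (array([ 633., -241.,   18.]), array([ 718., -167.,   28.]))
133.8899590658593
[[  4.   3.  -2.  -3.   2.  -1.  -1.  -2.   1.  -2.  -1.  -1.  48.  35.
   44.  44.  45.  47.  45.  43.  44.  45.  27.  43.]
 [  2.   2.   3.  -2.   3.  -0.  -0.  -0.  -0.  -1.  -1.  -1.  43.  45.
   45.  45.  51.  51.  53.  46.  46.  45.  47.  44.]
 [ -2.  -3.  -1.   0.   2.  -2.  -0.   1.   3.   3.  -2.   1.  45.  42.
   45.  51.  89.  92.  89.  52.  47.  46.  45.  44.]
 [ -1.  -2.  -4.  -2.   1.  -1.  -0.  -0.  -3.  -1.   1.  -3.  45.  48.
   46.  90.  92.  92.  91.  78.  53.  47.  44.  47.]
 [ -1.  -4.  -3.  -1.   1.
[... 899 characters left out ...]
.   1.   0.   1.  -3.
   -2.  -2.   2.  -2.   1.  -0.  -1.  -1.  -1.   0.]
 [  2.  -1.  -2.  -1.   1. 130. 129. 111.  76.   1.   2.  -1.  -1.   1.
    2.  -2.   1.  -1.  -1.  -2.  -1.  -1.  -1.  -2.]
 [  1.  -2.  -1.  -2.   0.   1.   2.  -0.   0.  -3.  -3.  -2.   1.  -0.
   -0.  -1.  -2.  -1.   1.  -1.  -1.   0.  -4.   0.]
 [ -0.   2.  -0.  -2.   0.   2.   0.  -1.  -2.  -0.   1.   1.   1.   1.
   -2.  -2.  -2.   1.   1.   1.  -1.  -2.  -0.  -2.]
 [ -1.   0.  -3.  -2.   0.  -3.  -4.  -3.   2.  -3.   2.  -2.  -3.  -2.
   -1.  -1.  -0.   1.  -2.  -1.  -2.   4.  -3.  -1.]
 [  1.   0.   1.   0.  -1.  -2.   1.  -0.   1.  -2.  -4.   1.   0.  -3.
    4.   1.   1.  -1.  -2.  -1.  -5.  -0.  -1.   2.]]
```

View pics/crop.png

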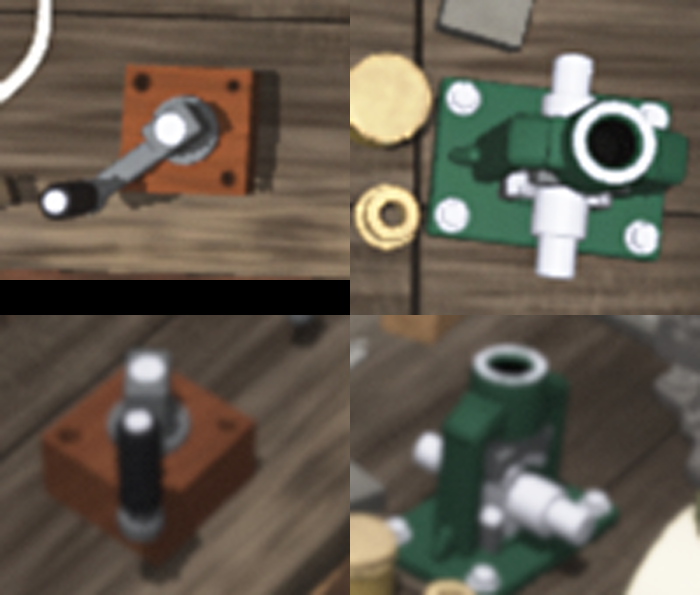

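The crop shows the larger crank: a dark grip at the end of the arm and a hub over a collar on the wooden block. The boss ring is clear from both views. Now I measure exactly.

Run:
```python
from h import *
import pickle
def circ(P):
    A=np.c_[2*P[:,:2],np.ones(len(P))]; s=np.linalg.lstsq(A,(P[:,:2]**2).sum(1),rcond=None)[0]; return s[:2],np.sqrt(s[2]+s[:2]@s[:2])
for n in("top","scene"):
    c=pickle.load(open(n+".pkl","rb")); W=cloud(c).reshape(-1,3)
    def sel(x,y,r,z0,z1):
        return W[(np.hypot(W[:,0]-x,W[:,1]-y)<r)&(W[:,2]>z0)&(W[:,2]<z1)]
    P=sel(440,195,60,40,50); print(n,"block",cv2.minAreaRect(P[:,:2].astype(np.float32)))
    P=sel(440,195,35,86,98); print("hub",len(P),P.mean(0),cv2.minAreaRect(P[:,:2].astype(np.float32)))
    P=sel(440,195,70,57,68); print("arm",len(P),P.mean(0),cv2.minAreaRect(P[:,:2].astype(np.float32)))
    P=sel(393,255,25,118,150); print("handle",len(P),P.mean(0),cv2.minEnclosingCircle(P[:,:2].astype(np.float32)))
    P=sel(548,-247,35,143,157); print("boss",len(P),P.mean(0),cv2.minEnclosingCircle(P[:,:2].astype(np.float32)))
```

```text
top block ((438.6175231933594, 197.63621520996094), (86.06341552734375, 84.97900390625), 89.48509979248047)
hub 162 [438.57054854 196.75385026  91.17896878] ((438.4634094238281, 197.26605224609375), (23.904489517211914, 34.2896614074707), 36.549034118652344)
arm 151 [413.0418506  228.37936835  62.91260084] ((421.809326171875, 215.6276092529297), (19.556442260742188, 83.49281311035156), 36.74790954589844)
handle 103 [392.85609623 254.86993566 128.43585333] ((392.0849914550781, 256.1374816894531), 11.586597442626953)
boss 295 [ 547.88358106 -246.99254876  147.90991579] ((547.765380859375, -247.8422393798828), 25.77229881286621)
scene block ((437.0347900390625, 196.42491149902344), (87.265869140625, 87.70803833007812), 0.691227376461029)
hub 180 [434.92167489 199.0474188   91.36290676] ((436.7583923339844, 196.91036987304688), (22.94723892211914, 35.572669982910156), 39.91173553466797)
arm 8 [420.46715142 202.28060032  63.09116407] ((420.31927490234375, 202.52447509765625), (3.9673919677734375, 2.064469337463379), 23.982778549194336)
handle 153 [388.71464733 258.77434313 127.53312837] ((390.3141174316406, 256.9462890625), 12.316082954406738)
boss 177 [ 545.01111911 -245.97021267  148.32353534] ((548.6583251953125, -247.81683349609375), 29.09235382080078)
```

```bash
cat >> h.py <<'E'
from scipy.spatial.transform import Rotation as Ro
def go(pos,thx,p0=None,R0=None):
    "offset cm and rotvec deg from the current (or given) pose to tool-down pose with tool x at world angle thx"
    s=sense(); q=s["ee_rot"]; R=R0 or Ro.from_quat([q[1],q[2],q[3],q[0]]); p=s["eef_pos"] if p0 is None else np.array(p0)
    a=np.radians(thx); T=Ro.from_matrix(np.array([[np.cos(a),np.sin(a),0],[np.sin(a),-np.cos(a),0],[0,0,-1]]).T)
    print("offset",(R.inv().apply(np.array(pos)-p)/10).round(2),"rot",(R.inv()*T).as_rotvec(degrees=True).round(2))
E
python3 - <<'E'
from h import *
go([438,197,255],127.5); go([438,197,133],127.5)
E
```

```text
offset [ 47.39 -60.27   4.92] rot [-3.0000e-02 -7.0000e-02 -1.1261e+02]
offset [ 47.38 -60.25  17.12] rot [-3.0000e-02 -7.0000e-02 -1.1261e+02]
```

Emit:
step_arm:
  plan:
    - {"offset": [47.4,-60.3,4.9],"rot": [0,-0.1,-112.6],"gripper": 6}
    - {"offset": [47.4,-60.3,4.9],"rot": [0,-0.1,-112.6],"gripper": 6}
    - {"offset": [47.4,-60.3,4.9],"rot": [0,-0.1,-112.6],"gripper": 6}
    - {"offset": [47.4,-60.3,4.9],"rot": [0,-0.1,-112.6],"gripper": 6}
    - {"offset": [47.4,-60.3,4.9],"rot": [0,-0.1,-112.6],"gripper": 6}
    - {"offset": [47.4,-60.3,4.9],"rot": [0,-0.1,-112.6],"gripper": 6}
    - {"offset": [47.4,-60.3,4.9],"rot": [0,-0.1,-112.6],"gripper": 6}
    - {"offset": [47.4,-60.3,4.9],"rot": [0,-0.1,-112.6],"gripper": 6}
    - {"offset": [47.4,-60.3,4.9],"rot": [0,-0.1,-112.6],"gripper": 6}
    - {"offset": [47.4,-60.3,4.9],"rot": [0,-0.1,-112.6],"gripper": 6}
    - {"offset": [47.4,-60.3,4.9],"rot": [0,-0.1,-112.6],"gripper": 6}
    - {"offset": [47.4,-60.3,4.9],"rot": [0,-0.1,-112.6],"gripper": 6}

```text
time_s: 1.3
eef_pos: [371.8, 44.9, 265.6]
ee_rot: [0.0, 0.512, 0.859, -0.001]
force: [1.1, -2.0, 0.4]
grip_width: 0.703
grip_force: 0.0
```

Run:
```python
from h import *
s=sense();print(s["time_s"],s["eef_pos"],s["joints"])
go([438,197,255],127.5); go([438,197,133],127.5)
```

```text
1.3 [371.78061928  44.88923576 265.60712197] [-1.94870058e-01  1.29548630e-02  1.96109591e+00 -1.60180904e-03
  1.16724717e+00 -6.89697959e-01]
offset [10.24 13.06  1.04] rot [-0.05  0.07 -9.11]
offset [10.25 13.07 13.24] rot [-0.05  0.07 -9.11]
```

Emit:
step_arm:
  plan:
    - {"offset": [10.2,13.1,1.0],"rot": [0,0,-9.1],"gripper": 6}
    - {"offset": [10.2,13.1,1.0],"rot": [0,0,-9.1],"gripper": 6}
    - {"offset": [10.2,13.1,1.0],"rot": [0,0,-9.1],"gripper": 6}
    - {"offset": [10.2,13.1,1.0],"rot": [0,0,-9.1],"gripper": 6}
    - {"offset": [10.2,13.1,1.0],"rot": [0,0,-9.1],"gripper": 6}
    - {"offset": [10.2,13.1,1.0],"rot": [0,0,-9.1],"gripper": 6}
    - {"offset": [10.2,13.1,1.0],"rot": [0,0,-9.1],"gripper": 6}

```text
time_s: 2.0
eef_pos: [439.0, 193.2, 255.5]
ee_rot: [0.0, 0.446, 0.895, -0.001]
force: [-0.0, -0.5, 0.1]
grip_width: 0.703
grip_force: 0.0
```

Run:
```python
from h import *
s=sense();print(s["time_s"],s["eef_pos"],s["joints"],s["force"])
go([438,197,255],127.5); go([438,197,133],127.5)
```

```text
2.0 [439.01141049 193.20249487 255.51916802] [ 1.70182059e-01  2.59836310e-01  1.70110668e+00 -1.42143607e-03
  1.18157623e+00 -4.75898437e-01] [-0.01033286 -0.50102198  0.14749161]
offset [0.36 0.15 0.05] rot [-0.08  0.04 -0.45]
offset [ 0.37  0.17 12.25] rot [-0.08  0.04 -0.45]
```

Emit:
step_arm:
  plan:
    - {"offset": [0.4,0.2,4],"rot": [0,0,-0.5],"gripper": 6}
    - {"offset": [0.4,0.2,8],"rot": [0,0,-0.5],"gripper": 6}
    - {"offset": [0.4,0.2,10.5],"rot": [0,0,-0.5],"gripper": 6}
    - {"offset": [0.4,0.2,12.2],"rot": [0,0,-0.5],"gripper": 6}
    - {"offset": [0.4,0.2,12.2],"rot": [0,0,-0.5],"gripper": 6}
    - {"offset": [0.4,0.2,12.2],"rot": [0,0,-0.5],"gripper": 6}

```text
time_s: 2.6
eef_pos: [438.7, 197.8, 134.2]
ee_rot: [0.0, 0.442, 0.897, -0.0]
force: [-0.3, -0.1, 0.8]
grip_width: 0.703
grip_force: 0.0
```

Run:
```python
from h import *
s=sense();print(s["eef_pos"],s["force"])
go([438,197,133],127.5)
c=capture("scene"); cv2.imwrite("pics/g1.png",cv2.resize(c["color"][200:320,230:370],None,fx=4,fy=4)[:,:,::-1])
```

```text
[438.68812436 197.82947119 134.23534197] [-0.30518266 -0.09304603  0.78090223]
offset [-0.02 -0.11  0.12] rot [-0.03  0.06  0.06]
```

View pics/g1.png

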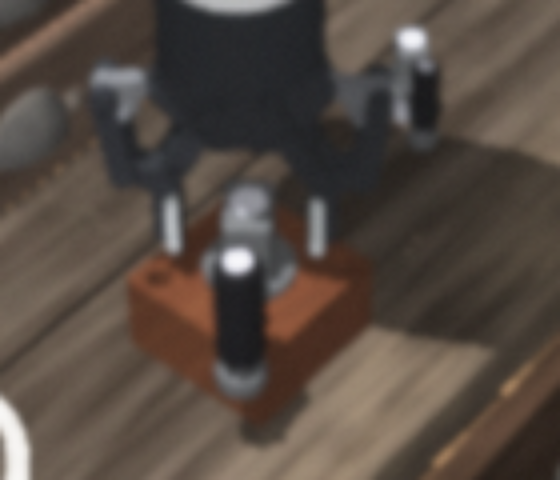

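Fingers straddle the hub (250,200 in the crop) with the arm and grip pointing toward the camera. Close, then lift.

Emit:
step_arm:
  plan:
    - {"offset": [0,-0.1,0.1],"rot": [0,0,0],"gripper": 1}
    - {"offset": [0,-0.1,0.1],"rot": [0,0,0],"gripper": 1}
    - {"offset": [0,-0.1,0.1],"rot": [0,0,0],"gripper": 1}
    - {"offset": [0,-0.1,0.1],"rot": [0,0,0],"gripper": 1}
    - {"offset": [0,-0.1,0.1],"rot": [0,0,0],"gripper": 1}
    - {"offset": [0,-0.1,0.1],"rot": [0,0,0],"gripper": 1}
    - {"offset": [0,-0.1,0.1],"rot": [0,0,0],"gripper": 1}
    - {"offset": [0,-0.1,0.1],"rot": [0,0,0],"gripper": 1}
  squeeze: 70

```text
time_s: 3.45
eef_pos: [437.9, 197.8, 133.2]
ee_rot: [0.001, 0.441, 0.897, -0.0]
force: [-1.1, -1.1, 6.2]
grip_width: 0.272
grip_force: 69.5
```

Run:
```python
from h import *
s=sense();print(s["eef_pos"],s["force"],s["wrist_torque"],s["grip_width"]*85.4,s["grip_force"])
```

```text
[437.92311123 197.84362868 133.16331173] [-1.09159479 -1.05021389  6.19595606] [-0.16423904  0.10152275 -0.06410368] 23.221085460155923 69.49233412742615
```

Emit:
step_arm:
  plan:
    - {"offset": [0,-0.1,-1],"rot": [0,0,0],"gripper": 1}
    - {"offset": [0,-0.1,-3],"rot": [0,0,0],"gripper": 1}
    - {"offset": [0,-0.1,-6],"rot": [0,0,0],"gripper": 1}
    - {"offset": [0,-0.1,-10],"rot": [0,0,0],"gripper": 1}
    - {"offset": [0,-0.1,-14],"rot": [0,0,0],"gripper": 1}
    - {"offset": [0,-0.1,-17.5],"rot": [0,0,0],"gripper": 1}
    - {"offset": [0,-0.1,-17.5],"rot": [0,0,0],"gripper": 1}
    - {"offset": [0,-0.1,-17.5],"rot": [0,0,0],"gripper": 1}

```text
time_s: 4.25
eef_pos: [436.4, 197.3, 306.9]
ee_rot: [-0.0, 0.441, 0.897, -0.001]
force: [-0.1, 0.4, -6.3]
grip_width: 0.266
grip_force: 69.6
```

Run:
```python
from h import *
s=sense();print(s["eef_pos"],s["force"],s["wrist_torque"],s["grip_width"]*85.4,s["grip_force"],s["joints"])
go([438,-60,307],127.5); go([548,-247.8,307],127.5)
```

```text
[436.37811676 197.34291628 306.8653064 ] [-0.05785856  0.41009591 -6.28011445] [-0.04454433 -0.01509414  0.02526402] 22.688450446524485 69.6462893486023 [ 1.79870470e-01  2.09496419e-01  1.62440275e+00 -1.18881528e-03
  1.30940074e+00 -4.76463316e-01]
offset [-2.048e+01 -1.558e+01  2.000e-02] rot [-0.12  0.01  0.12]
offset [-4.207e+01 -1.833e+01  3.000e-02] rot [-0.12  0.01  0.12]
```

Emit:
step_arm:
  plan:
    - {"offset": [-3.2,-2.4,0],"rot": [0,0,0],"gripper": 1}
    - {"offset": [-6.8,-5.2,0],"rot": [0,0,0],"gripper": 1}
    - {"offset": [-10.4,-7.9,0],"rot": [0,0,0],"gripper": 1}
    - {"offset": [-14,-10.7,0],"rot": [0,0,0],"gripper": 1}
    - {"offset": [-17.5,-13.4,0],"rot": [0,0,0],"gripper": 1}
    - {"offset": [-20.9,-15.6,0],"rot": [0,0,0],"gripper": 1}
    - {"offset": [-25,-16.2,0],"rot": [0,0,0],"gripper": 1}
    - {"offset": [-29.5,-16.8,0],"rot": [0,0,0],"gripper": 1}
    - {"offset": [-34,-17.3,0],"rot": [0,0,0],"gripper": 1}
    - {"offset": [-38,-17.8,0],"rot": [0,0,0],"gripper": 1}
    - {"offset": [-41,-18.2,0],"rot": [0,0,0],"gripper": 1}
    - {"offset": [-42.1,-18.3,0],"rot": [0,0,0],"gripper": 1}

```text
time_s: 5.45
eef_pos: [549.1, -250.0, 304.3]
ee_rot: [-0.003, 0.442, 0.897, -0.0]
force: [-0.5, 0.3, -5.5]
grip_width: 0.272
grip_force: 70.6
```

Run:
```python
from h import *
s=sense();print(s["eef_pos"],s["force"],s["joints"])
go([548,-247.8,307],127.5)
```

```text
[ 549.09371973 -250.00436137  304.31713307] [-0.45377494  0.31012399 -5.4918896 ] [-0.62070779  0.49025486  1.23965512 -0.00172445  1.41650507 -1.27498734]
offset [ 0.24  0.05 -0.27] rot [-0.17 -0.24  0.  ]
```

Emit:
step_arm:
  plan:
    - {"offset": [0.1,0.05,0],"rot": [0,0,0],"gripper": 1}
    - {"offset": [0.1,0.05,1],"rot": [0,0,0],"gripper": 1}
    - {"offset": [0.1,0.05,2],"rot": [0,0,0],"gripper": 1}
    - {"offset": [0.1,0.05,2.8],"rot": [0,0,0],"gripper": 1}
    - {"offset": [0.1,0.05,2.8],"rot": [0,0,0],"gripper": 1}
    - {"offset": [0.1,0.05,2.8],"rot": [0,0,0],"gripper": 1}

```text
time_s: 6.05
eef_pos: [548.6, -246.4, 279.9]
ee_rot: [-0.0, 0.441, 0.897, -0.001]
force: [0.5, -0.3, -4.7]
grip_width: 0.268
grip_force: 70.7
```

Run:
```python
from h import *
s=sense();print(s["eef_pos"],s["force"],s["joints"])
go([548,-247.8,276],127.5)
t=capture("top"); c=capture("scene")
for c_ in (t,c):
    W=cloud(c_).reshape(-1,3); m=(np.hypot(W[:,0]-502,W[:,1]+188)<30)&(W[:,2]>240)&(W[:,2]<300)
    P=W[m]; print(len(P),P.mean(0) if len(P) else 0, cv2.minEnclosingCircle(P[:,:2].astype(np.float32)) if len(P) else 0)
a=cv2.resize(t["color"][150:240,400:500],None,fx=4,fy=4,interpolation=2); b=cv2.resize(c["color"][60:150,330:430],None,fx=4,fy=4,interpolation=2)
cv2.imwrite("pics/b1.png",np.hstack([a,b])[:,:,::-1])
```

```text
[ 548.6417348  -246.44977106  279.92821931] [ 0.48003843 -0.29247558 -4.72424852] [-0.61636504  0.49993895  1.2883532  -0.00137015  1.35311765 -1.27285166]
offset [-0.07 -0.13  0.39] rot [-0.07  0.03  0.13]
70 [ 503.53291423 -178.17670814  260.45528428] ((503.20111083984375, -183.993896484375), 10.813305854797363)
193 [ 498.5970583  -182.18188035  261.83981368] ((501.732177734375, -185.3595428466797), 12.683029174804688)
```

View pics/b1.png

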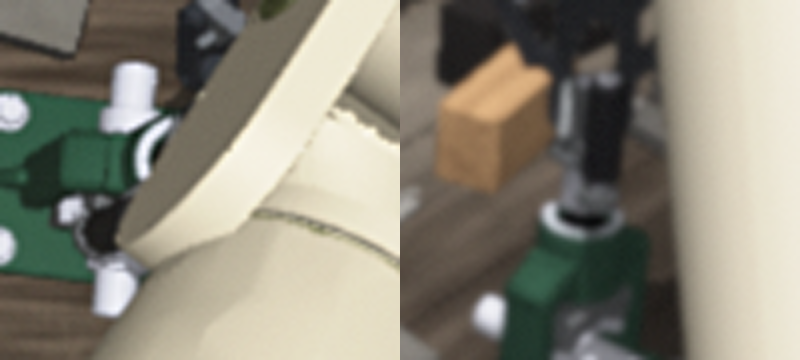

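The scene half shows the crank's hex right above the boss ring (580,215), with the grip hanging in front. The top view is mostly blocked by the arm. I lower gently.

Emit:
step_arm:
  plan:
    - {"offset": [-0.15,-0.15,0],"rot": [0,0,0.1],"gripper": 1}
    - {"offset": [-0.15,-0.15,0.3],"rot": [0,0,0.1],"gripper": 1}
    - {"offset": [-0.15,-0.15,0.6],"rot": [0,0,0.1],"gripper": 1}
    - {"offset": [-0.15,-0.15,0.9],"rot": [0,0,0.1],"gripper": 1}
    - {"offset": [-0.15,-0.15,1.1],"rot": [0,0,0.1],"gripper": 1}
    - {"offset": [-0.15,-0.15,1.1],"rot": [0,0,0.1],"gripper": 1}

```text
time_s: 6.75
eef_pos: [548.3, -248.7, 268.5]
ee_rot: [-0.0, 0.442, 0.897, -0.001]
force: [-1.1, -0.4, -5.4]
grip_width: 0.27
grip_force: 70.7
```

Run:
```python
from h import *
s=sense();print(s["eef_pos"],s["force"],s["wrist_torque"])
go([548.3,-248.2,262],127.5)
```

```text
[ 548.33436766 -248.72048417  268.46439453] [-1.12909357 -0.3694664  -5.36647925] [ 0.00526466  0.03615602 -0.01521498]
offset [0.04 0.03 0.65] rot [-0.08 -0.    0.02]
```

Emit:
step_arm:
  plan:
    - {"offset": [0,0,0.3],"rot": [0,0,0],"gripper": 1}
    - {"offset": [0,0,0.6],"rot": [0,0,0],"gripper": 1}
    - {"offset": [0,0,0.8],"rot": [0,0,0],"gripper": 1}
    - {"offset": [0,0,0.8],"rot": [0,0,0],"gripper": 1}

```text
time_s: 7.15
eef_pos: [548.3, -248.8, 260.5]
ee_rot: [-0.0, 0.442, 0.897, -0.001]
force: [0.2, -0.2, -6.1]
grip_width: 0.27
grip_force: 70.7
```

Run:
```python
from h import *
s=sense();print(s["eef_pos"],s["force"],s["wrist_torque"])
```

```text
[ 548.3314529  -248.75253144  260.5021348 ] [ 0.17781377 -0.24817074 -6.11408817] [-0.03071552 -0.02114533 -0.04136802]
```

Emit:
step_arm:
  plan:
    - {"offset": [0,0,0.2],"rot": [0,0,0],"gripper": 1}
    - {"offset": [0,0,0.4],"rot": [0,0,0],"gripper": 1}
    - {"offset": [0,0,0.5],"rot": [0,0,0],"gripper": 1}
    - {"offset": [0,0,0.55],"rot": [0,0,0],"gripper": 1}
    - {"offset": [0,0,0.55],"rot": [0,0,0],"gripper": 1}

```text
time_s: 7.65
eef_pos: [548.4, -248.8, 255.4]
ee_rot: [0.0, 0.442, 0.897, -0.001]
force: [1.1, -0.3, -5.0]
grip_width: 0.269
grip_force: 70.7
```

Run:
```python
from h import *
s=sense();print(s["eef_pos"],s["force"],s["wrist_torque"])
```

```text
[ 548.41086801 -248.80913969  255.37393712] [ 1.07640379 -0.27508201 -5.04647657] [ 0.02787536  0.02415276 -0.02361613]
```

Emit:
step_arm:
  plan:
    - {"offset": [0,0,0.05],"rot": [0,0,0],"gripper": 1}
    - {"offset": [0,0,0.1],"rot": [0,0,0],"gripper": 1}
    - {"offset": [0,0,0.1],"rot": [0,0,0],"gripper": 1}

```text
time_s: 7.95
eef_pos: [548.5, -248.9, 255.1]
ee_rot: [0.001, 0.442, 0.897, -0.001]
force: [-0.7, 0.4, 0.6]
grip_width: 0.269
grip_force: 71.2
```

Emit:
step_arm:
  plan:
    - {"offset": [0,0,0.05],"rot": [0,0,0],"gripper": 1}
    - {"offset": [0,0,0.1],"rot": [0,0,0],"gripper": 1}
    - {"offset": [0,0,0.1],"rot": [0,0,0],"gripper": 1}

```text
time_s: 8.25
eef_pos: [548.6, -248.9, 254.8]
ee_rot: [0.001, 0.442, 0.897, -0.001]
force: [-2.2, 1.9, 7.2]
grip_width: 0.269
grip_force: 72.4
```

Emit:
step_arm:
  plan:
    - {"offset": [0,0,-0.05],"rot": [0,0,3],"gripper": 1}
    - {"offset": [0,0,-0.05],"rot": [0,0,6],"gripper": 1}
    - {"offset": [0,0,-0.05],"rot": [0,0,9],"gripper": 1}
    - {"offset": [0,0,-0.05],"rot": [0,0,12],"gripper": 1}
    - {"offset": [0,0,-0.05],"rot": [0,0,12],"gripper": 1}

```text
time_s: 8.75
eef_pos: [548.8, -248.6, 254.9]
ee_rot: [0.001, 0.534, 0.846, -0.0]
force: [0.0, 2.4, 7.2]
grip_width: 0.269
grip_force: 72.0
```

Emit:
step_arm:
  plan:
    - {"offset": [0,0,0],"rot": [0,0,3],"gripper": 1}
    - {"offset": [0,0,0],"rot": [0,0,6],"gripper": 1}
    - {"offset": [0,0,0],"rot": [0,0,9],"gripper": 1}
    - {"offset": [0,0,0],"rot": [0,0,12],"gripper": 1}
    - {"offset": [0,0,0],"rot": [0,0,12],"gripper": 1}

```text
time_s: 9.25
eef_pos: [548.8, -248.8, 255.0]
ee_rot: [0.001, 0.619, 0.785, -0.0]
force: [-0.2, 2.2, 5.0]
grip_width: 0.27
grip_force: 72.1
```

Run:
```python
from h import *
s=sense();print(s["eef_pos"],s["force"],s["wrist_torque"])
```

```text
[ 548.84872432 -248.76828365  254.95956233] [-0.17237066  2.1893274   5.04187351] [ 0.36187886 -0.06289458 -0.00827704]
```

Emit:
step_arm:
  plan:
    - {"offset": [0.07,-0.02,0],"rot": [0,0,3],"gripper": 1}
    - {"offset": [0.07,-0.02,0],"rot": [0,0,6],"gripper": 1}
    - {"offset": [0.07,-0.02,0],"rot": [0,0,9],"gripper": 1}
    - {"offset": [0.07,-0.02,0],"rot": [0,0,12],"gripper": 1}
    - {"offset": [0.07,-0.02,0],"rot": [0,0,12],"gripper": 1}

```text
time_s: 9.75
eef_pos: [548.4, -248.5, 254.8]
ee_rot: [0.002, 0.697, 0.717, -0.001]
force: [1.6, 0.3, 4.8]
grip_width: 0.269
grip_force: 71.9
```

Emit:
step_arm:
  plan:
    - {"offset": [0,0,0],"rot": [0,0,3],"gripper": 1}
    - {"offset": [0,0,0],"rot": [0,0,6],"gripper": 1}
    - {"offset": [0,0,0],"rot": [0,0,9],"gripper": 1}
    - {"offset": [0,0,0],"rot": [0,0,12],"gripper": 1}
    - {"offset": [0,0,0],"rot": [0,0,12],"gripper": 1}

```text
time_s: 10.25
eef_pos: [548.1, -248.0, 253.6]
ee_rot: [0.0, 0.768, 0.64, -0.0]
force: [1.3, 0.3, -5.8]
grip_width: 0.273
grip_force: 70.7
```

Run:
```python
from h import *
s=sense();print(s["eef_pos"],s["force"],s["wrist_torque"])
```

```text
[ 548.09429559 -248.04738659  253.62793163] [ 1.29012353  0.27873831 -5.76526375] [ 0.22400719 -0.29476479  0.03328995]
```

It has started to drop in at about 48° of turn. I lower it in stages.

Emit:
step_arm:
  plan:
    - {"offset": [0,0,0.1],"rot": [0,0,0],"gripper": 1}
    - {"offset": [0,0,0.2],"rot": [0,0,0],"gripper": 1}
    - {"offset": [0,0,0.3],"rot": [0,0,0],"gripper": 1}
    - {"offset": [0,0,0.3],"rot": [0,0,0],"gripper": 1}

```text
time_s: 10.65
eef_pos: [547.9, -247.9, 250.3]
ee_rot: [-0.0, 0.769, 0.64, -0.001]
force: [2.3, 2.9, -5.4]
grip_width: 0.268
grip_force: 70.7
```

Run:
```python
from h import *
s=sense();print(s["eef_pos"],s["force"],s["wrist_torque"])
```

```text
[ 547.92855528 -247.9136935   250.25215716] [ 2.2647536   2.93075802 -5.36451789] [ 0.50278918 -0.39489925 -0.02561528]
```

Emit:
step_arm:
  plan:
    - {"offset": [0.04,0.03,0.2],"rot": [0,0,0],"gripper": 1}
    - {"offset": [0.04,0.03,0.4],"rot": [0,0,0],"gripper": 1}
    - {"offset": [0.04,0.03,0.6],"rot": [0,0,0],"gripper": 1}
    - {"offset": [0.04,0.03,0.6],"rot": [0,0,0],"gripper": 1}

```text
time_s: 11.05
eef_pos: [548.3, -247.9, 244.5]
ee_rot: [-0.0, 0.769, 0.64, -0.001]
force: [0.1, 0.5, -6.1]
grip_width: 0.27
grip_force: 70.6
```

Emit:
step_arm:
  plan:
    - {"offset": [0,0,0.2],"rot": [0,0,0],"gripper": 1}
    - {"offset": [0,0,0.4],"rot": [0,0,0],"gripper": 1}
    - {"offset": [0,0,0.5],"rot": [0,0,0],"gripper": 1}
    - {"offset": [0,0,0.5],"rot": [0,0,0],"gripper": 1}

```text
time_s: 11.45
eef_pos: [548.3, -247.7, 239.7]
ee_rot: [-0.0, 0.769, 0.64, -0.001]
force: [-0.5, 1.7, -4.7]
grip_width: 0.271
grip_force: 70.7
```

Run:
```python
from h import *
s=sense();print(s["eef_pos"],s["force"],s["wrist_torque"])
```

```text
[ 548.34776579 -247.6835482   239.72405569] [-0.53911746  1.72530616 -4.71550182] [ 0.37130826  0.03190483 -0.02755895]
```

Nearly home. I go the last 2–3 mm, easily.

Emit:
step_arm:
  plan:
    - {"offset": [0,0,0.1],"rot": [0,0,0],"gripper": 1}
    - {"offset": [0,0,0.2],"rot": [0,0,0],"gripper": 1}
    - {"offset": [0,0,0.27],"rot": [0,0,0],"gripper": 1}
    - {"offset": [0,0,0.27],"rot": [0,0,0],"gripper": 1}
    - {"offset": [0,0,0.27],"rot": [0,0,0],"gripper": 1}

```text
time_s: 11.95
eef_pos: [548.6, -247.7, 237.8]
ee_rot: [0.001, 0.769, 0.64, -0.0]
force: [1.3, 4.5, 2.0]
grip_width: 0.269
grip_force: 71.8
```

Run:
```python
from h import *
s=sense();print(s["eef_pos"],s["force"],s["wrist_torque"],s["joints"])
```

```text
[ 548.63294066 -247.68870633  237.81616667] [1.28764831 4.51207137 1.99493586] [ 1.06067872 -0.03208005 -0.0898183 ] [-6.18246509e-01  5.34940413e-01  1.34576714e+00 -8.56550140e-04
  1.25965448e+00 -4.35171198e-01]
```

The crank is home: the TCP is at 237.8 where 237 was expected, and the collar is in contact. Release, rise and shift over the handle.

Emit:
step_arm:
  plan:
    - {"offset": [0,0,0],"rot": [0,0,0],"gripper": 6}
    - {"offset": [0,0,0],"rot": [0,0,0],"gripper": 6}
    - {"offset": [0,0,0],"rot": [0,0,0],"gripper": 6}
    - {"offset": [0,0,0],"rot": [0,0,0],"gripper": 6}
    - {"offset": [0,0,-1],"rot": [0,0,0],"gripper": 6}
    - {"offset": [0,0,-4],"rot": [0,0,0],"gripper": 6}
    - {"offset": [0,0,-8],"rot": [0,0,0],"gripper": 6}
    - {"offset": [0,0,-10],"rot": [0,0,0],"gripper": 6}
    - {"offset": [3,0,-10],"rot": [0,0,0],"gripper": 6}
    - {"offset": [6,0,-10],"rot": [0,0,0],"gripper": 6}
    - {"offset": [7.5,0,-10],"rot": [0,0,0],"gripper": 6}
    - {"offset": [7.5,0,-10],"rot": [0,0,0],"gripper": 6}

```text
time_s: 13.15
eef_pos: [562.4, -172.7, 337.8]
ee_rot: [0.001, 0.768, 0.64, -0.001]
force: [-0.1, 0.1, 0.5]
grip_width: 0.7
grip_force: 0.0
```

Run:
```python
from h import *
s=sense();print(s["eef_pos"],s["force"])
t=capture("top"); c=capture("scene")
for c_ in (t,c):
    W=cloud(c_).reshape(-1,3); m=(np.hypot(W[:,0]-562,W[:,1]+174)<20)&(W[:,2]>215)&(W[:,2]<252)
    P=W[m]; print(len(P),P.mean(0) if len(P) else 0, cv2.minEnclosingCircle(P[:,:2].astype(np.float32)) if len(P) else 0)
a=cv2.resize(t["color"][130:220,400:500],None,fx=4,fy=4,interpolation=2); b=cv2.resize(c["color"][60:150,320:420],None,fx=4,fy=4,interpolation=2)
cv2.imwrite("pics/b2.png",np.hstack([a,b])[:,:,::-1])
go([562,-174.1,272],79.5)
```

```text
[ 562.36980698 -172.71379019  337.75417635] [-0.11351856  0.09480904  0.50588553]
0 0 0
92 [ 559.5323783  -165.11282315  225.80031966] ((561.614013671875, -168.53778076171875), 12.056739807128906)
offset [ 0.07 -0.01  6.53] rot [-0.01  0.11  0.02]
```

View pics/b2.png

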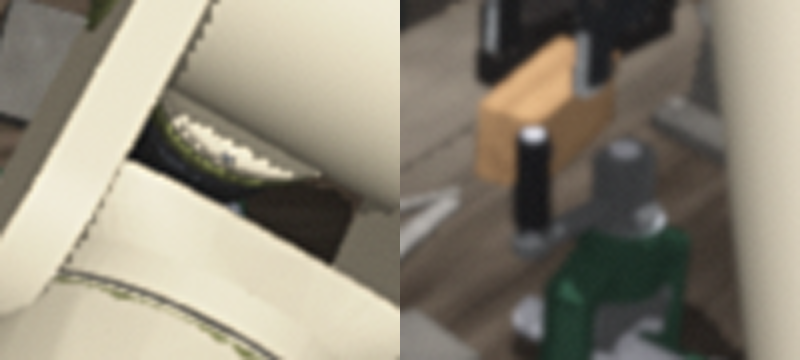

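The scene half shows the crank upright with its collar flush on the boss (625,225). The grip at (533,180) sits between and below the fingers. Descend and grasp it.

Emit:
step_arm:
  plan:
    - {"offset": [0,0,2.5],"rot": [0,0,0],"gripper": 6}
    - {"offset": [0,0,5],"rot": [0,0,0],"gripper": 6}
    - {"offset": [0,0,6.7],"rot": [0,0,0],"gripper": 6}
    - {"offset": [0,0,6.7],"rot": [0,0,0],"gripper": 1}
    - {"offset": [0,0,6.7],"rot": [0,0,0],"gripper": 1}
    - {"offset": [0,0,6.7],"rot": [0,0,0],"gripper": 1}
    - {"offset": [0,0,6.7],"rot": [0,0,0],"gripper": 1}
    - {"offset": [0,0,6.7],"rot": [0,0,0],"gripper": 1}
    - {"offset": [0,0,6.7],"rot": [0,0,0],"gripper": 1}
    - {"offset": [0,0,6.7],"rot": [0,0,0],"gripper": 1}
    - {"offset": [0,0,6.7],"rot": [0,0,0],"gripper": 1}
  squeeze: 50

```text
time_s: 14.35
eef_pos: [562.2, -174.1, 270.7]
ee_rot: [0.001, 0.769, 0.64, -0.0]
force: [0.6, 1.0, 4.5]
grip_width: 0.255
grip_force: 49.4
```

```bash
cat >> h.py <<'E'
C=np.array([548.2,-247.8])
def wind(n,st,r=75):
    s=sense(); q=s["ee_rot"]; R=Ro.from_quat([q[1],q[2],q[3],q[0]]); d=s["eef_pos"][:2]-C
    a=np.degrees(np.arctan2(d[1],d[0])); F=s["force"]; t=np.array([np.sin(np.radians(a)),-np.cos(np.radians(a))]); rad=d/np.hypot(*d)
    print("t",s["time_s"],"pos",s["eef_pos"].round(1),"ang",a.round(1),"r",np.hypot(*d).round(1),"drag",-(F[:2]@t).round(2),"radialF",(F[:2]@rad).round(2),"Fz",F[2].round(1),"grip",(s["grip_width"]*85.4).round(1),s["grip_force"])
    for k in range(1,n+1):
        b=np.radians(a-st*k); p=np.r_[C+r*np.array([np.cos(b),np.sin(b)]),s["eef_pos"][2]]
        print(R.inv().apply(p-s["eef_pos"])[:2].round(0)/10,end=" ")
E
python3 -c "
from h import *
wind(12,15)"
```

```text
Traceback (most recent call last):
  File "h.py", line 24, in wind
    print("t",s["time_s"],"pos",s["eef_pos"].round(1),"ang",a.round(1),"r",np.hypot(*d).round(1),"drag",-(F[:2]@t).round(2),"radialF",(F[:2]@rad).round(2),"Fz",F[2].round(1),"grip",(s["grip_width"]*85.4).round(1),s["grip_force"])
                                                                                                                                                                                     ^^^^^^^^^^^^^^^^^^^^^^^^^^^^
AttributeError: 'float' object has no attribute 'round'
```

```bash
sed -i 's/(s\["grip_width"\]\*85.4).round(1)/round(s["grip_width"]*85.4,1)/; s/\.round(0)\/10,end/.round(1)\/10,end/' h.py
python3 -c "
from h import *
wind(12,15)"
```

```text
t 14.35 pos [ 562.2 -174.1  270.7] ang 79.2 r 75.0 drag -0.4 radialF 1.12 Fz 4.5 grip 21.8 49.41867649555206
[-0.27  1.94] [-1.03  3.74] [-2.23  5.29] [-3.79  6.47] [-5.6   7.21] [-7.54  7.46] [-9.48  7.19] [-11.29   6.43] [-12.83   5.23] [-14.02   3.67] [-14.76   1.86] [-15.    -0.08]
```

Emit:
step_arm:
  plan:
    - {"offset": [-0.07,0.98,0],"rot": [0,0,0],"gripper": 1}
    - {"offset": [-0.27,1.94,0],"rot": [0,0,0],"gripper": 1}
    - {"offset": [-0.6,2.87,0],"rot": [0,0,0],"gripper": 1}
    - {"offset": [-1.03,3.74,0],"rot": [0,0,0],"gripper": 1}
    - {"offset": [-1.6,4.54,0],"rot": [0,0,0],"gripper": 1}
    - {"offset": [-2.23,5.29,0],"rot": [0,0,0],"gripper": 1}
    - {"offset": [-3.79,6.47,0],"rot": [0,0,0],"gripper": 1}
    - {"offset": [-5.6,7.21,0],"rot": [0,0,0],"gripper": 1}
    - {"offset": [-7.54,7.46,0],"rot": [0,0,0],"gripper": 1}

```text
time_s: 15.25
eef_pos: [623.1, -260.9, 272.7]
ee_rot: [0.002, 0.768, 0.64, 0.002]
force: [5.1, 6.4, 16.6]
grip_width: 0.257
grip_force: 52.9
```

```bash
python3 -c "
from h import *
wind(12,10)"
```

```text
t 15.25 pos [ 623.1 -260.9  272.7] ang -9.9 r 76.1 drag 7.15 radialF 3.96 Fz 16.6 grip 22.0 52.85222947597504
[-1.3  -0.21] [-2.57 -0.54] [-3.76 -1.08] [-4.84 -1.82] [-5.77 -2.74] [-6.53 -3.8 ] [-7.09 -4.98] [-7.44 -6.24] [-7.56 -7.54] [-7.46 -8.85] [ -7.13 -10.11] [ -6.59 -11.3 ]
```

```bash
cat >> h.py <<'E'
def rows(a0,angs,r=75,thx=79.4):
    t=np.radians(thx); X=np.array([np.cos(t),np.sin(t)]); Y=np.array([np.sin(t),-np.cos(t)])
    u=lambda a:75*0+r*np.array([np.cos(np.radians(a)),np.sin(np.radians(a))])
    for a in angs:
        d=(u(a)-u(a0))/10; print(a,[round(float(d@X),2),round(float(d@Y),2)])
E
python3 -c "
from h import *
rows(-10.8,range(-20,-111,-10)); rows(-110,range(-120,-231,-10))"
```

```text
-20 [-1.2, -0.1]
-30 [-2.47, -0.43]
-40 [-3.66, -0.97]
-50 [-4.73, -1.7]
-60 [-5.67, -2.62]
-70 [-6.43, -3.68]
-80 [-6.99, -4.86]
-90 [-7.35, -6.12]
-100 [-7.47, -7.42]
-110 [-7.37, -8.72]
-120 [0.33, -1.27]
-130 [0.87, -2.46]
-140 [1.6, -3.54]
-150 [2.52, -4.47]
-160 [3.58, -5.23]
-170 [4.76, -5.8]
-180 [6.02, -6.15]
-190 [7.32, -6.27]
-200 [8.62, -6.17]
-210 [9.89, -5.85]
-220 [11.08, -5.31]
-230 [12.16, -4.57]
```

Emit:
step_arm:
  plan:
    - {"offset": [-1.2,-0.1,-0.05],"rot": [0,0,0],"gripper": 1}
    - {"offset": [-2.47,-0.43,-0.1],"rot": [0,0,0],"gripper": 1}
    - {"offset": [-3.66,-0.97,-0.1],"rot": [0,0,0],"gripper": 1}
    - {"offset": [-4.73,-1.7,-0.1],"rot": [0,0,0],"gripper": 1}
    - {"offset": [-5.67,-2.62,-0.1],"rot": [0,0,0],"gripper": 1}
    - {"offset": [-6.43,-3.68,-0.1],"rot": [0,0,0],"gripper": 1}
    - {"offset": [-6.99,-4.86,-0.1],"rot": [0,0,0],"gripper": 1}
    - {"offset": [-7.35,-6.12,-0.1],"rot": [0,0,0],"gripper": 1}
    - {"offset": [-7.47,-7.42,-0.1],"rot": [0,0,0],"gripper": 1}
    - {"offset": [-7.37,-8.72,-0.1],"rot": [0,0,0],"gripper": 1}

```text
time_s: 16.25
eef_pos: [522.9, -322.4, 275.3]
ee_rot: [0.008, 0.769, 0.639, -0.001]
force: [0.8, -17.4, 14.8]
grip_width: 0.253
grip_force: 51.7
```

```bash
python3 -c "
from h import *
wind(0,10)"
```

```text
t 16.25 pos [ 522.9 -322.4  275.3] ang -108.8 r 78.8 drag 6.31 radialF 16.2 Fz 14.8 grip 21.6 51.733986139297485
```

Emit:
step_arm:
  plan:
    - {"offset": [-0.15,0,0],"rot": [0,0,0],"gripper": 1}
    - {"offset": [-0.3,0,0],"rot": [0,0,0],"gripper": 1}
    - {"offset": [-0.3,0,0],"rot": [0,0,0],"gripper": 1}

```text
time_s: 16.55
eef_pos: [522.2, -323.7, 274.3]
ee_rot: [0.005, 0.769, 0.639, -0.001]
force: [-1.0, -10.6, 15.0]
grip_width: 0.254
grip_force: 51.8
```

Run:
```python
from h import *
wind(0,10)
c=capture("scene")
cv2.imwrite("pics/b3.png",cv2.resize(c["color"][60:170,310:430],None,fx=4,fy=4,interpolation=2)[:,:,::-1])
```

```text
t 16.55 pos [ 522.2 -323.7  274.3] ang -108.9 r 80.2 drag 2.47 radialF 10.39 Fz 15.0 grip 21.7 51.800386905670166
```

View pics/b3.png

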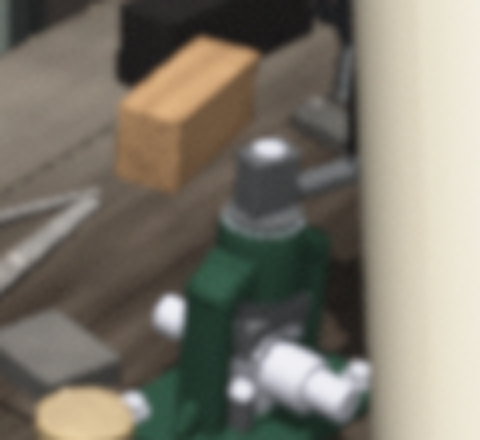

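The arm side of the crank looks slightly lifted (arm at 325,180; collar at 262,220). I open to let it settle, then re-grip centred.

Emit:
step_arm:
  plan:
    - {"offset": [0,0,0],"rot": [0,0,0],"gripper": 5}
    - {"offset": [0,0,0],"rot": [0,0,0],"gripper": 5}
    - {"offset": [0,0,0],"rot": [0,0,0],"gripper": 5}
    - {"offset": [0,0,0],"rot": [0,0,0],"gripper": 5}

```text
time_s: 17.0
eef_pos: [522.0, -321.0, 270.7]
ee_rot: [-0.0, 0.769, 0.64, -0.001]
force: [0.8, -0.3, 0.2]
grip_width: 0.587
grip_force: 0.0
```

Run:
```python
from h import *
wind(0,10)
for n in("top","scene"):
    W=cloud(capture(n)).reshape(-1,3)
    for nm,p,r,z0,z1 in[("hub",C,25,185,205),("grip",(522,-321),22,205,250),("arm",(533,-290),50,150,175)]:
        P=W[(np.hypot(W[:,0]-p[0],W[:,1]-p[1])<r)&(W[:,2]>z0)&(W[:,2]<z1)]
        print(n,nm,len(P),P.mean(0).round(1) if len(P) else 0,cv2.minAreaRect(P[:,:2].astype(np.float32)) if len(P) else 0)
```

```text
t 17.0 pos [ 522.  -321.   270.7] ang -109.7 r 77.8 drag 0.87 radialF 0.05 Fz 0.2 grip 50.2 0.0
top hub 218 [ 547.3 -245.9  194.3] ((547.9030151367188, -247.02622985839844), (34.1134033203125, 24.006242752075195), 73.12373352050781)
top grip 58 [ 528.3 -309.8  219.9] ((528.2010498046875, -310.5233154296875), (5.771232604980469, 18.026132583618164), 74.70037841796875)
top arm 251 [ 531.9 -283.2  164. ] ((532.5925903320312, -282.7244873046875), (84.03379821777344, 25.311321258544922), 81.09358978271484)
scene hub 119 [ 543.3 -243.6  193.8] ((544.1513061523438, -247.8644561767578), (38.54113006591797, 27.237226486206055), 70.31071472167969)
scene grip 25 [ 532.8 -314.2  218.3] ((534.9232177734375, -316.0382080078125), (4.334778785705566, 26.294761657714844), 43.17344665527344)
scene arm 175 [ 529.9 -275.8  164.1] ((531.1114501953125, -279.91290283203125), (80.12115478515625, 22.48484230041504), 85.18941497802734)
```

Emit:
step_arm:
  plan:
    - {"offset": [0.25,0.38,0],"rot": [0,0,0],"gripper": 5}
    - {"offset": [0.25,0.38,0.5],"rot": [0,0,0],"gripper": 5}
    - {"offset": [0.25,0.38,1.0],"rot": [0,0,0],"gripper": 5}
    - {"offset": [0.25,0.38,1.0],"rot": [0,0,0],"gripper": 1}
    - {"offset": [0.25,0.38,1.0],"rot": [0,0,0],"gripper": 1}
    - {"offset": [0.25,0.38,1.0],"rot": [0,0,0],"gripper": 1}
    - {"offset": [0.25,0.38,1.0],"rot": [0,0,0],"gripper": 1}
    - {"offset": [0.25,0.38,1.0],"rot": [0,0,0],"gripper": 1}
    - {"offset": [0.25,0.38,1.0],"rot": [0,0,0],"gripper": 1}
  squeeze: 35

```text
time_s: 18.0
eef_pos: [526.2, -319.5, 261.2]
ee_rot: [0.0, 0.769, 0.64, -0.001]
force: [0.2, 0.9, -2.4]
grip_width: 0.261
grip_force: 34.3
```

```bash
python3 -c "
from h import *
wind(0,10);rows(-107,[-112,-117]+list(range(-125,-240,-8)))"
```

```text
t 18.0 pos [ 526.2 -319.5  261.2] ang -107.1 r 75.0 drag -0.07 radialF -0.88 Fz -2.4 grip 22.3 34.318912625312805
-112 [0.1, -0.65]
-117 [0.26, -1.28]
-125 [0.62, -2.26]
-133 [1.12, -3.18]
-141 [1.74, -4.02]
-149 [2.47, -4.77]
-157 [3.3, -5.41]
-165 [4.21, -5.93]
-173 [5.19, -6.31]
-181 [6.2, -6.56]
-189 [7.24, -6.66]
-197 [8.29, -6.62]
-205 [9.32, -6.43]
-213 [10.31, -6.1]
-221 [11.25, -5.63]
-229 [12.11, -5.04]
-237 [12.88, -4.34]
```

Emit:
step_arm:
  plan:
    - {"offset": [0.1,-0.65,0],"rot": [0,0,0],"gripper": 1}
    - {"offset": [0.26,-1.28,0],"rot": [0,0,0],"gripper": 1}
    - {"offset": [0.62,-2.26,0],"rot": [0,0,0],"gripper": 1}
    - {"offset": [1.12,-3.18,0],"rot": [0,0,0],"gripper": 1}
    - {"offset": [1.74,-4.02,0],"rot": [0,0,0],"gripper": 1}

```text
time_s: 18.5
eef_pos: [490.1, -295.3, 261.5]
ee_rot: [0.002, 0.769, 0.639, 0.0]
force: [8.6, -1.7, -7.0]
grip_width: 0.259
grip_force: 34.5
```

```bash
python3 -c "
from h import *
wind(0,10);rows(-141,[-146,-151,-156,-161,-166,-171,-176,-181])"
```

```text
t 18.5 pos [ 490.1 -295.3  261.5] ang -140.8 r 75.1 drag 6.73 radialF -5.56 Fz -7.0 grip 22.1 34.50581073760986
-146 [0.45, -0.48]
-151 [0.93, -0.92]
-156 [1.45, -1.31]
-161 [2.01, -1.66]
-166 [2.59, -1.96]
-171 [3.2, -2.2]
-176 [3.82, -2.4]
-181 [4.46, -2.53]
```

Emit:
step_arm:
  plan:
    - {"offset": [0.45,-0.48,0.05],"rot": [0,0,0],"gripper": 1}
    - {"offset": [0.93,-0.92,0.1],"rot": [0,0,0],"gripper": 1}
    - {"offset": [1.45,-1.31,0.1],"rot": [0,0,0],"gripper": 1}
    - {"offset": [2.01,-1.66,0.1],"rot": [0,0,0],"gripper": 1}
    - {"offset": [2.59,-1.96,0.1],"rot": [0,0,0],"gripper": 1}
    - {"offset": [3.2,-2.2,0.1],"rot": [0,0,0],"gripper": 1}

```text
time_s: 19.1
eef_pos: [474.1, -260.6, 261.2]
ee_rot: [0.003, 0.769, 0.639, -0.001]
force: [2.8, -4.8, -0.1]
grip_width: 0.262
grip_force: 35.0
```

```bash
python3 -c "
from h import *
wind(0,10);rows(-171,range(-176,-222,-5))"
```

```text
t 19.1 pos [ 474.1 -260.6  261.2] ang -170.2 r 75.2 drag 5.17 radialF -1.98 Fz -0.1 grip 22.3 34.969836473464966
-176 [0.63, -0.19]
-181 [1.27, -0.33]
-186 [1.91, -0.41]
-191 [2.57, -0.43]
-196 [3.22, -0.4]
-201 [3.87, -0.31]
-206 [4.51, -0.17]
-211 [5.13, 0.04]
-216 [5.73, 0.29]
-221 [6.31, 0.6]
```

```bash
python3 -c "
from h import *
for a in range(-171,-375,-6): rows(a,[a-3,a-6])" | paste - -
```

```text
-174 [0.37, -0.12]	-177 [0.75, -0.22]
-180 [0.38, -0.08]	-183 [0.77, -0.14]
-186 [0.39, -0.04]	-189 [0.78, -0.06]
-192 [0.39, -0.0]	-195 [0.78, 0.02]
-198 [0.39, 0.04]	-201 [0.78, 0.1]
-204 [0.38, 0.08]	-207 [0.76, 0.18]
-210 [0.37, 0.12]	-213 [0.74, 0.26]
-216 [0.36, 0.16]	-219 [0.71, 0.34]
-222 [0.34, 0.2]	-225 [0.67, 0.41]
-228 [0.32, 0.23]	-231 [0.62, 0.48]
-234 [0.29, 0.26]	-237 [0.57, 0.54]
-240 [0.26, 0.29]	-243 [0.51, 0.6]
-246 [0.23, 0.32]	-249 [0.45, 0.65]
-252 [0.2, 0.34]	-255 [0.38, 0.69]
-258 [0.16, 0.36]	-261 [0.3, 0.72]
-264 [0.12, 0.37]	-267 [0.22, 0.75]
-270 [0.08, 0.38]	-273 [0.14, 0.77]
-276 [0.04, 0.39]	-279 [0.06, 0.78]
-282 [0.0, 0.39]	-285 [-0.02, 0.78]
-288 [-0.04, 0.39]	-291 [-0.1, 0.78]
-294 [-0.08, 0.38]	-297 [-0.18, 0.76]
-300 [-0.12, 0.37]	-303 [-0.26, 0.74]
-306 [-0.16, 0.36]	-309 [-0.34, 0.71]
-312 [-0.2, 0.34]	-315 [-0.41, 0.67]
-318 [-0.23, 0.32]	-321 [-0.48, 0.62]
-324 [-0.26, 0.29]	-327 [-0.54, 0.57]
-330 [-0.29, 0.26]	-333 [-0.6, 0.51]
-336 [-0.32, 0.23]	-339 [-0.65, 0.45]
-342 [-0.34, 0.2]	-345 [-0.69, 0.38]
-348 [-0.36, 0.16]	-351 [-0.72, 0.3]
-354 [-0.37, 0.12]	-357 [-0.75, 0.22]
-360 [-0.38, 0.08]	-363 [-0.77, 0.14]
-366 [-0.39, 0.04]	-369 [-0.78, 0.06]
-372 [-0.39, 0.0]	-375 [-0.78, -0.02]
```

Emit:
step_arm:
  plan:
    - {"offset": [0.37,-0.13,0],"rot": [0,0,0],"gripper": 1}
    - {"offset": [0.76,-0.22,0],"rot": [0,0,0],"gripper": 1}

```text
time_s: 19.3
eef_pos: [473.2, -252.7, 261.2]
ee_rot: [0.002, 0.769, 0.639, -0.001]
force: [0.8, -5.6, -0.5]
grip_width: 0.26
grip_force: 35.0
```

Emit:
step_arm:
  plan:
    - {"offset": [0.38,-0.08,0],"rot": [0,0,0],"gripper": 1}
    - {"offset": [0.77,-0.14,0],"rot": [0,0,0],"gripper": 1}

```text
time_s: 19.5
eef_pos: [473.1, -245.0, 261.1]
ee_rot: [0.002, 0.769, 0.639, -0.001]
force: [-0.2, -5.9, 0.3]
grip_width: 0.258
grip_force: 35.0
```

Emit:
step_arm:
  plan:
    - {"offset": [0.39,-0.04,0],"rot": [0,0,0],"gripper": 1}
    - {"offset": [0.78,-0.06,0],"rot": [0,0,0],"gripper": 1}

```text
time_s: 19.7
eef_pos: [473.8, -237.2, 261.1]
ee_rot: [0.002, 0.769, 0.639, -0.001]
force: [-1.7, -6.4, 1.7]
grip_width: 0.259
grip_force: 35.1
```

Emit:
step_arm:
  plan:
    - {"offset": [0.26,-0.01,0],"rot": [0,0,0],"gripper": 1}
    - {"offset": [0.52,0,0],"rot": [0,0,0],"gripper": 1}

```text
time_s: 19.9
eef_pos: [474.7, -232.1, 261.1]
ee_rot: [0.002, 0.769, 0.639, -0.001]
force: [-2.3, -5.5, 2.4]
grip_width: 0.263
grip_force: 35.1
```

Emit:
step_arm:
  plan:
    - {"offset": [0.39,0.03,0],"rot": [0,0,0],"gripper": 1}
    - {"offset": [0.78,0.07,0],"rot": [0,0,0],"gripper": 1}

```text
time_s: 20.1
eef_pos: [476.7, -224.6, 261.1]
ee_rot: [0.002, 0.769, 0.639, -0.002]
force: [-2.7, -4.7, 2.0]
grip_width: 0.255
grip_force: 35.1
```

Emit:
step_arm:
  plan:
    - {"offset": [0.38,0.07,0],"rot": [0,0,0],"gripper": 1}
    - {"offset": [0.77,0.16,0],"rot": [0,0,0],"gripper": 1}

```text
time_s: 20.3
eef_pos: [479.5, -217.3, 261.1]
ee_rot: [0.002, 0.769, 0.639, -0.002]
force: [-4.0, -4.7, 2.0]
grip_width: 0.259
grip_force: 35.2
```

Emit:
step_arm:
  plan:
    - {"offset": [0.37,0.11,0],"rot": [0,0,0],"gripper": 1}
    - {"offset": [0.75,0.24,0],"rot": [0,0,0],"gripper": 1}

```text
time_s: 20.5
eef_pos: [483.1, -210.3, 261.0]
ee_rot: [0.001, 0.769, 0.639, -0.002]
force: [-4.9, -4.7, 3.7]
grip_width: 0.255
grip_force: 35.3
```

Emit:
step_arm:
  plan:
    - {"offset": [0.36,0.15,0],"rot": [0,0,0],"gripper": 1}
    - {"offset": [0.72,0.31,0],"rot": [0,0,0],"gripper": 1}

```text
time_s: 20.7
eef_pos: [487.4, -203.6, 261.0]
ee_rot: [0.001, 0.769, 0.64, -0.002]
force: [-5.2, -3.7, 4.1]
grip_width: 0.261
grip_force: 35.4
```

Emit:
step_arm:
  plan:
    - {"offset": [0.34,0.18,0],"rot": [0,0,0],"gripper": 1}
    - {"offset": [0.68,0.38,0],"rot": [0,0,0],"gripper": 1}

```text
time_s: 20.9
eef_pos: [492.4, -197.5, 260.9]
ee_rot: [0.001, 0.769, 0.64, -0.002]
force: [-6.0, -3.1, 4.0]
grip_width: 0.263
grip_force: 35.4
```

Emit:
step_arm:
  plan:
    - {"offset": [0.32,0.21,0],"rot": [0,0,0],"gripper": 1}
    - {"offset": [0.64,0.45,0],"rot": [0,0,0],"gripper": 1}

```text
time_s: 21.1
eef_pos: [498.0, -191.8, 260.9]
ee_rot: [0.001, 0.769, 0.64, -0.002]
force: [-5.6, -2.6, 4.4]
grip_width: 0.264
grip_force: 35.4
```

Emit:
step_arm:
  plan:
    - {"offset": [0.3,0.25,0],"rot": [0,0,0],"gripper": 1}
    - {"offset": [0.59,0.52,0],"rot": [0,0,0],"gripper": 1}

```text
time_s: 21.3
eef_pos: [504.2, -186.9, 260.9]
ee_rot: [0.0, 0.769, 0.64, -0.002]
force: [-5.6, -1.4, 4.8]
grip_width: 0.261
grip_force: 35.5
```

Emit:
step_arm:
  plan:
    - {"offset": [0.27,0.28,0],"rot": [0,0,0],"gripper": 1}
    - {"offset": [0.53,0.58,0],"rot": [0,0,0],"gripper": 1}

```text
time_s: 21.5
eef_pos: [510.8, -182.6, 260.9]
ee_rot: [0.0, 0.769, 0.64, -0.002]
force: [-6.0, -1.0, 4.3]
grip_width: 0.255
grip_force: 35.5
```

Emit:
step_arm:
  plan:
    - {"offset": [0.24,0.31,0],"rot": [0,0,0],"gripper": 1}
    - {"offset": [0.47,0.64,0],"rot": [0,0,0],"gripper": 1}

```text
time_s: 21.7
eef_pos: [517.9, -179.0, 260.9]
ee_rot: [-0.0, 0.769, 0.64, -0.002]
force: [-6.5, 0.2, 5.4]
grip_width: 0.261
grip_force: 35.6
```

Emit:
step_arm:
  plan:
    - {"offset": [0.21,0.33,0],"rot": [0,0,0],"gripper": 1}
    - {"offset": [0.4,0.68,0],"rot": [0,0,0],"gripper": 1}

```text
time_s: 21.9
eef_pos: [525.3, -176.2, 260.9]
ee_rot: [-0.0, 0.769, 0.64, -0.002]
force: [-6.6, 0.9, 5.4]
grip_width: 0.262
grip_force: 35.6
```

Emit:
step_arm:
  plan:
    - {"offset": [0.17,0.35,0],"rot": [0,0,0],"gripper": 1}
    - {"offset": [0.33,0.71,0],"rot": [0,0,0],"gripper": 1}

```text
time_s: 22.1
eef_pos: [532.9, -174.1, 260.9]
ee_rot: [-0.0, 0.769, 0.64, -0.002]
force: [-7.3, 2.4, 6.1]
grip_width: 0.259
grip_force: 35.6
```

Emit:
step_arm:
  plan:
    - {"offset": [0.1,0.24,0],"rot": [0,0,0],"gripper": 1}
    - {"offset": [0.19,0.49,0],"rot": [0,0,0],"gripper": 1}

```text
time_s: 22.3
eef_pos: [538.0, -173.2, 260.8]
ee_rot: [-0.0, 0.769, 0.64, -0.002]
force: [-7.1, 1.7, 6.0]
grip_width: 0.255
grip_force: 35.7
```

Emit:
step_arm:
  plan:
    - {"offset": [0.06,0.18,0],"rot": [0,0,0],"gripper": 1}
    - {"offset": [0.12,0.37,0],"rot": [0,0,0],"gripper": 1}

```text
time_s: 22.5
eef_pos: [541.7, -172.7, 260.8]
ee_rot: [-0.001, 0.769, 0.64, -0.002]
force: [-8.0, 1.7, 5.7]
grip_width: 0.262
grip_force: 35.7
```

Emit:
step_arm:
  plan:
    - {"offset": [0.03,0.13,0],"rot": [0,0,0],"gripper": 1}
    - {"offset": [0.07,0.25,0],"rot": [0,0,0],"gripper": 1}

```text
time_s: 22.7
eef_pos: [544.2, -172.5, 260.8]
ee_rot: [-0.001, 0.769, 0.64, -0.002]
force: [-7.5, 1.8, 4.8]
grip_width: 0.262
grip_force: 35.7
```

Emit:
step_arm:
  plan:
    - {"offset": [0.04,0.19,0],"rot": [0,0,0],"gripper": 1}
    - {"offset": [0.08,0.38,0],"rot": [0,0,0],"gripper": 1}

```text
time_s: 22.9
eef_pos: [548.1, -172.3, 260.7]
ee_rot: [-0.001, 0.769, 0.64, -0.002]
force: [-8.8, 2.8, 5.3]
grip_width: 0.26
grip_force: 35.7
```

Emit:
step_arm:
  plan:
    - {"offset": [0.02,0.13,0],"rot": [0,0,0],"gripper": 1}
    - {"offset": [0.04,0.26,0],"rot": [0,0,0],"gripper": 1}

```text
time_s: 23.1
eef_pos: [550.7, -172.4, 260.7]
ee_rot: [-0.001, 0.769, 0.64, -0.002]
force: [-8.0, 2.4, 5.4]
grip_width: 0.261
grip_force: 35.7
```

Emit:
step_arm:
  plan:
    - {"offset": [0.02,0.2,0],"rot": [0,0,0],"gripper": 1}
    - {"offset": [0.03,0.39,0],"rot": [0,0,0],"gripper": 1}

```text
time_s: 23.3
eef_pos: [554.6, -172.6, 260.8]
ee_rot: [-0.001, 0.769, 0.64, -0.002]
force: [-8.9, 4.3, 6.2]
grip_width: 0.256
grip_force: 35.8
```

Emit:
step_arm:
  plan:
    - {"offset": [0.01,0.13,0],"rot": [0,0,0],"gripper": 1}
    - {"offset": [0.02,0.26,0],"rot": [0,0,0],"gripper": 1}

```text
time_s: 23.5
eef_pos: [557.1, -172.8, 260.7]
ee_rot: [-0.001, 0.769, 0.64, -0.002]
force: [-8.6, 3.6, 6.4]
grip_width: 0.262
grip_force: 35.8
```

Emit:
step_arm:
  plan:
    - {"offset": [0,0.13,0],"rot": [0,0,0],"gripper": 1}
    - {"offset": [0.01,0.26,0],"rot": [0,0,0],"gripper": 1}

```text
time_s: 23.7
eef_pos: [559.7, -173.1, 260.7]
ee_rot: [-0.001, 0.769, 0.64, -0.002]
force: [-8.0, 3.8, 6.4]
grip_width: 0.258
grip_force: 35.8
```

Emit:
step_arm:
  plan:
    - {"offset": [0.01,0.2,0],"rot": [0,0,0],"gripper": 1}
    - {"offset": [0,0.4,0],"rot": [0,0,0],"gripper": 1}
    - {"offset": [0,0.52,0],"rot": [0,0,0],"gripper": 1}

```text
time_s: 24.0
eef_pos: [564.8, -174.1, 260.7]
ee_rot: [-0.001, 0.769, 0.64, -0.002]
force: [-8.9, 3.9, 5.7]
grip_width: 0.257
grip_force: 35.9
```

```bash
python3 -c "
from h import *
for i in range(3): wind(0,10); capture('top')"
```

```text
t 24.0 pos [ 564.8 -174.1  260.7] ang 77.3 r 75.6 drag 9.52 radialF 1.9 Fz 5.7 grip 21.9 35.866872668266296
t 24.05 pos [ 564.9 -174.1  260.7] ang 77.2 r 75.6 drag 9.32 radialF 0.95 Fz 5.7 grip 21.8 35.86014211177826
t 24.1 pos [ 564.9 -174.1  260.7] ang 77.2 r 75.6 drag 8.88 radialF 2.36 Fz 6.0 grip 22.1 35.8506578207016
```

The drag is steady at about 9.2 N against 5.8 N free, which is firm. Release, then rise straight up.

Emit:
step_arm:
  plan:
    - {"offset": [0,0,0],"rot": [0,0,0],"gripper": 6}
    - {"offset": [0,0,0],"rot": [0,0,0],"gripper": 6}
    - {"offset": [0,0,0],"rot": [0,0,0],"gripper": 6}
    - {"offset": [0,0,0],"rot": [0,0,0],"gripper": 6}
    - {"offset": [0,0,0],"rot": [0,0,0],"gripper": 6}
    - {"offset": [0,0,-2],"rot": [0,0,0],"gripper": 6}
    - {"offset": [0,0,-6],"rot": [0,0,0],"gripper": 6}
    - {"offset": [0,0,-10],"rot": [0,0,0],"gripper": 6}
    - {"offset": [0,0,-12],"rot": [0,0,0],"gripper": 6}
    - {"offset": [-5,-5,-13],"rot": [0,0,0],"gripper": 6}
    - {"offset": [-10,-10,-13],"rot": [0,0,0],"gripper": 6}
    - {"offset": [-15,-15,-13],"rot": [0,0,0],"gripper": 6}

```text
time_s: 25.35
eef_pos: [441.5, -259.6, 389.7]
ee_rot: [0.001, 0.768, 0.64, -0.001]
force: [1.1, -1.7, 0.2]
grip_width: 0.704
grip_force: 0.0
```

Emit:
step_arm:
  plan:
    - {"offset": [-5,-5,0],"rot": [0,0,0],"gripper": 6}
    - {"offset": [-10,-5,0],"rot": [0,0,0],"gripper": 6}
    - {"offset": [-10,-5,0],"rot": [0,0,0],"gripper": 6}

```text
time_s: 25.65
eef_pos: [373.4, -351.2, 389.7]
ee_rot: [0.001, 0.77, 0.638, -0.001]
force: [0.3, -0.0, -0.3]
grip_width: 0.705
grip_force: 0.0
```

Run:
```python
from h import *
s=sense();print(s["eef_pos"],s["force"])
t=capture("top"); c=capture("scene")
for n,c_ in (("top",t),("scene",c)):
    W=cloud(c_).reshape(-1,3)
    for nm,p,r,z0,z1 in[("hub",C,25,185,210),("tin",(589,-125),40,42,58),("bush",(511,-133),30,22,38),("scrap",(675,-204),50,18,30)]:
        P=W[(np.hypot(W[:,0]-p[0],W[:,1]-p[1])<r)&(W[:,2]>z0)&(W[:,2]<z1)]
        print(n,nm,len(P),P.mean(0).round(1) if len(P) else 0,cv2.minAreaRect(P[:,:2].astype(np.float32))[0] if len(P) else 0)
a=cv2.resize(t["color"][130:240,360:480],None,fx=3.3,fy=3.3,interpolation=2); b=cv2.resize(c["color"][80:190,310:430],None,fx=3.3,fy=3.3,interpolation=2)
cv2.imwrite("pics/end.png",np.hstack([a,b])[:,:,::-1])
```

```text
[ 373.43768376 -351.17056124  389.69628521] [ 0.28662663 -0.03023944 -0.33041486]
top hub 220 [ 547.6 -245.   194.2] (548.3508911132812, -246.36180114746094)
top tin 490 [ 589.  -125.2   48.5] (589.5210571289062, -125.49972534179688)
top bush 121 [ 510.6 -133.1   28.7] (511.64947509765625, -133.31915283203125)
top scrap 714 [ 675.3 -203.6   22.6] (675.5770874023438, -204.10116577148438)
scene hub 126 [ 543.8 -243.5  193.6] (546.10986328125, -246.9396209716797)
scene tin 313 [ 584.7 -122.8   49.4] (586.9330444335938, -125.36164093017578)
scene bush 121 [ 507.9 -132.8   28.2] (508.37664794921875, -133.66793823242188)
scene scrap 398 [ 671.3 -202.1   23.9] (671.62255859375, -204.94667053222656)
```

View pics/end.png

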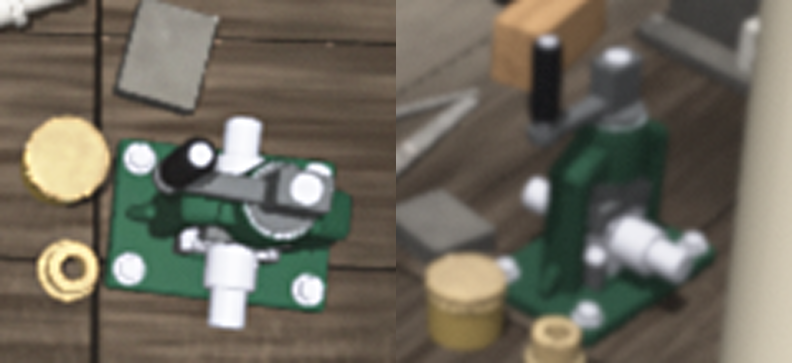

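The crank stands upright with its collar flush on the boss (right half, 625,110), and the jaw is down on the shaft (615,200). The shaft, tin, bush and block have not moved. Handing in.

```bash
python3 -c "
from h import *
print(finish_job())"
```

```text
the job is handed in; nothing more can be done
None
```

The job is handed in (no verdict shown): the crank stands fully home in the boss, and I wound it clockwise until the drag at the handle was about 9 N, inside the 8–10 N "firm" range; the tin, bush and block measured unmoved, and the shaft looked still in its V.

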